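# Hold the bevelled display block in the marking jig

## Robot

A 6-joint arm with a two-finger parallel gripper is mounted at the origin on the work surface. World frame = base frame: x ahead of the robot, y to its left, z up, the work surface at z = 0. Lengths are in m, angles in rad, forces in N, time in s.
With the tool pointing down it reaches from about 0.375 to 0.975 m from the base axis. Payload 3.8 kg.
Tool frame: the origin (TCP) lies at the very end of the fingers, on their centre line; the grasp point (between the pads) lies 19 mm behind it; z points along the fingers, y is the line along which they close (so a half turn about z gives the same grasp; the last joint's range is limited). The gripper opens to 88 mm and grips with 3 to 60 N. Pads are 18 mm wide; open, the fingers measure 123 mm over their backs; the gripper's body (75 mm by 187 mm) begins 45 mm behind the grasp point.
Start: joints at [1.264, 0.264, 1.604, -0, 1.274, -0.037], TCP at [0.18, 0.651, 0.239] pointing down, gripper open.
Joint ranges: [-2.63, 2.63], [-0.94, 2.18], [0.31, 2.57], [-1.31, 4.45], [0, 2.66], [-2.55, 2.55]. Speed limits (rad/s): [2.57, 2.57, 3.14, 3.14, 3.14, 3.14].

## Interface

Orientations are given as a unit quaternion [w, x, y, z].
In Python, from bench import bot gives the robot as it stands.
- The arm moves only by the shell command python3 -m handwheel 'ROWS'. ROWS is JSON, a list of rows, each an object of numbers: "jaw": the finger opening in mm, from 0 to 88.1; "dx", "dy", "dz": the shift along the tool's x, y, z in units of 30 mm (1.0 is 30 mm); "ax", "ay", "az": the turn, a rotation vector about the tool's x, y, z in units of 8 degrees (1.0 is 8 degrees). A call has 1 to 12 rows; each row is the pose to reach, as a shift and turn from the pose commanded when the call began, along the tool's axes at that moment; what a row does not reach only later rows make up. A row lasts 1/10 s, in which the tool goes at most 50 mm and 8.59 degrees, less where a joint would pass 70% of its speed; a pose out of reach is approached as far as the arm can. A call with a gripper value outside its range is refused whole. The fingers move at their own pace and stop on an object; the grip force is fixed at half the most. Time passes only in rows, so rows that repeat a pose let the fingers close. It gives the time, the measured TCP pose, the force, the opening and the grip force at its end, in the units of the state.
- bot.get_state(): the state, without advancing time (a new reading comes with each control period).
- bot.capture(name): name is "scene" or "top" or "wrist"; returns a dict with "color" (400x640x3 uint8, red, green, blue), "fovy" (degrees; the focal length in pixels is half the picture's height over the tangent of half this angle, whatever the lens; pixels are square), "cx", "cy" (the principal point, pixels), "pose" (4x4, takes a point from camera to world coordinates). Camera axes: x right, y down, z forward; pixel columns grow to the right and rows downward; lengths in m; the calibration is good to about 2 mm. A picture is of the moment at which its call begins. There is no depth.
- bot.job_done(): hands the job in; it is judged then, once.
Trained networks look in the newest picture that a camera, given by its name, has taken for a name from the list of things; names that differ only in an ending like _2 or _b are one class to them, and where a whole thing is asked for, a point or a joint stands for the part that bears it (a point fixed in the world has none). Each returns a list of dicts, best first, with "p" (0 to 1); they miss things now and then, are a little off and sometimes report something else, mostly with a low value. They report only what shows in the picture. A call takes as long as a camera call. They do not tell look-alikes from the thing itself.
- bot.boxes_of(camera, label): "position" ([column, row] in pixels, amid what is visible of it).
- bot.regions_of(camera, label): "region" (400x640 bool, what is visible of it) and "position" ([column, row] in pixels, amid what is visible of it).
- bot.place_of(camera, label): "position" ([column, row] in pixels: a listed point, or the origin of a listed thing).
The state is a dict: "clock": time; "joint_pos": joint angles; "qd": joint speeds; "tau": joint torques, N m; "tool_pos": TCP position; "ee_rot": TCP orientation; "force": force on the tool from outside, world axes, zero at the start; "ft_torque": the same for the moment, N m; "opening": opening from 0.0 (shut) to 1.0 (fully open); "grasp_force": force on a finger pad.
Only numpy, scipy, OpenCV 4.12 (cv2) and the standard library are available. Lean on these libraries where they do the work, as an engineer would, in place of code of your own. Each camera call takes 0.05 s, during which the arm holds its last target. There are 200 camera calls.

## Task

Take the bevelled wooden block out of the sorting tray and set it upright on the bed of the metal marking jig, its bevel facing away from the fence. Bring its end up to the stop block and its back flush to the fence, then press on the bevel with one firm slanted push (a good 10 N) that forces it against the fence and down on the bed together. Finish while still holding it so, pushing and not letting go, and leave everything else where it stands.

Things in the scene. Friction and masses are not known exactly. Their poses are not given: they have to be found in the camera images.
- block: the bevelled block, light beech, 36 (x) x 110 (y) x 50 (z) mm, about 0.14 kg, loose in one tray compartment. Origin: centre of its underside; z up, y along its length. Its -x long top edge is cut off at 45 degrees, 16 x 16 mm: the -x side is upright up to 34 mm, the top 20 mm wide; the +x side (back) is upright to 50 mm. Four dark dots on top. Grip it across its 36 mm, below 34 mm height
- bevel (a point): middle of the block's bevel face: 10 mm from the block's centre line towards -x, 42 mm above its underside; the slope faces half up, half towards the block's -x; the axes are the block's
- tray: white plastic sorting tray, 160 (x) x 320 (y) x 20 mm high, walls and floor 5 mm thick, two dividers making three equal compartments side by side along y (centres at y = -105, 0 and +105 mm, each 150 x 100 mm inside). Origin: centre of its underside. It may stand left or right of the jig
- jig: marking jig, fixed to the table: base and aluminium bed 160 (x) x 220 (y) mm, bed surface 14 mm above the table. Along its far (+x) edge stands the fence, at its left (+y) end the stop block. Origin: centre of its underside
- bed: the jig's bed plate, 8 mm thick, with the bed surface as its top. Rigid, fixed to the jig; origin: centre of its underside. The block slides easily on it (friction about 0.3)
- fence: the jig's fence, a straight aluminium bar 16 (x) x 220 (y) mm, standing 40 mm above the bed surface; its working face looks to the jig's -x. Rigid, fixed; origin: centre of its underside, 8 mm behind its working face
- stop: the jig's stop block, steel, 60 (x) x 24 (y) mm, standing 22 mm above the bed surface, touching the fence; its working face looks to the jig's -y. Rigid, fixed; origin: centre of its underside, 12 mm behind its working face
- corner (a point): inner corner of bed surface, fence face and stop face; axes are the jig's: fence face at x = 0, stop face at y = 0, bed at z = 0. The seated block's back is on x = 0 and its +y end at y = 0, so its origin lies at (-18, -55, 0) mm here. The bed reaches 138 mm towards -x, 180 mm towards -y. No room for a finger between a flush block and the fence
- plain_block: a plain beech block, 36 x 110 x 50 mm, no bevel, in another compartment; leave it. Origin: centre of its underside
- stopper: a round beech stopper, 52 mm across, 40 mm high, in another compartment; leave it. Origin: centre of its underside
- amber_jar: amber glass jar, 72 mm across, 130 mm high, at the back of the table; leave it
- dropper: small green glass bottle with black cap, 30 mm across, 72 mm high, standing between tray and jig towards the robot; leave it
- dropper2: another small green bottle, 30 mm across, 72 mm high, at the back; leave it
- white_bottle: white plastic bottle, 56 mm across, 105 mm high, at the back; leave it
- beaker: glass beaker, 72 mm across, 85 mm high, at the back; leave it
- flask: round glass flask, 74 mm across, 122 mm high, at the back; leave it
- cap_pot: small aluminium pot, 44 mm across, 30 mm high, near the robot; leave it
- sample: small glass sample bottle with wooden cap, 34 mm across, 60 mm high, near the robot; leave it
There are look-alikes about, which are no part of the job. Leave any orange or pink look-alike of the block alone.

How it is judged:
On the way, in this order (a step that is already met when the one before it is completed fails the run):
1. the bevelled block is lifted clear of the tray (height (world z) of block above 0.035 m and contact force between block and the fingers above 0.5 N), for 0.1 s.
2. the block is set down upright on the jig's bed, bevel away from the fence (z of block in the frame of corner between -0.003 and 0.003 m and x of block in the frame of corner between -0.13 and -0.015 m and y of block in the frame of corner between -0.19 and -0.05 m and contact force between block and bed above 0.3 N and angle between block's own z axis and vertical below 0.05 rad and x of corner in the frame of block above 0.01 m), for 0.1 s.
At the end, for the whole second after the job is handed in: for the last second the block stands upright and still on the bed (within 2 mm), back flush to the fence (within 2.5 mm, 2 degrees), bevel away from the fence, its end within 5 mm of the stop; the fingers press it with over 4 N, it presses the fence with over 2 N and the bed with over 4 N (x of block in the frame of corner between -0.0205 and -0.0155 m and y of block in the frame of corner between -0.06 and -0.0525 m and z of block in the frame of corner between -0.002 and 0.002 m and angle between the y axis of block and the y axis of corner, either way round below 0.035 rad and angle between block's own z axis and vertical below 0.035 rad and x of bevel in the frame of corner below -0.022 m and contact force between block and fence above 2 N and contact force between block and bed above 4 N and contact force between block and the fingers above 4 N and linear speed of block below 0.01 m/s); the arm keeps its last pose, push and grip.
It fails at once if the plain block or the stopper was moved more than 25 mm (distance of any of plain_block, stopper from where it was at the start of the episode above 0.025 m).
It fails at once if a bottle, jar, pot, beaker or flask was moved more than 25 mm (distance of any of amber_jar, dropper, dropper2, white_bottle, beaker, flask, cap_pot, sample from where it was at the start of the episode above 0.025 m).
It also fails if it takes over 61 s, if anything falls off the work surface, if the arm or the gripper's body presses on something with over 40 N, if the wrist force passes 120 N, or if a joint passes its speed limit or range.

## Working session

There is one attempt and no reset: what is moved stays moved. The work goes in short steps, Python scripts to look and compute and a shell command to move; the robot and the scene stay as the last step left them, time stands still between calls to the robot, and variables do not carry over. Pictures are saved under pics/ and viewed, at most 10 in all, crops included, and the job is handed in when it is done.

```bash
ls; mkdir -p pics
cat > h.py <<'E'
import numpy as np, cv2
from bench import bot
from scipy.spatial.transform import Rotation as R
def cap(n):
    return bot.capture(n)
def ray(c,px):
    f=200/np.tan(np.radians(c['fovy'])/2)
    P=np.array(c['pose']); d=P[:3,:3]@np.array([(px[0]-c['cx'])/f,(px[1]-c['cy'])/f,1.])
    return P[:3,3],d
def at(c,px,z):
    o,d=ray(c,px); return o+d*(z-o[2])/d[2]
def proj(c,X):
    f=200/np.tan(np.radians(c['fovy'])/2)
    P=np.array(c['pose']); q=P[:3,:3].T@(np.array(X)-P[:3,3]); return np.array([c['cx']+f*q[0]/q[2],c['cy']+f*q[1]/q[2]])
def save(n,img,s=1):
    cv2.imwrite('pics/'+n,cv2.resize(img[...,::-1],None,fx=s,fy=s,interpolation=cv2.INTER_CUBIC))
def rot():
    q=bot.get_state()['ee_rot']; return R.from_quat([q[1],q[2],q[3],q[0]])
E
python3 - <<'E'
from h import *
for n in ['top','scene']:
    c=cap(n); save(n+'.png',c['color'])
    print(n,np.round(c['pose'],3).tolist(),c['fovy'])
    for l in ['block','bevel','tray','jig','corner','fence','stop','plain_block','stopper','dropper']:
        r=bot.place_of(n,l)
        print(l,[(np.round(x['position']).tolist(),round(x['p'],2),np.round(at(c,x['position'],{'corner':.014,'bevel':.047,'block':.005,'plain_block':.005,'fence':.014,'stop':.014,'stopper':.005}.get(l,0))[:2],3).tolist()) for x in r[:4]])
print(bot.get_state())
E
```

```text
pics
top [[0.018, -0.992, 0.123, 0.436], [-1.0, -0.019, -0.007, 0.006], [0.009, -0.123, -0.992, 1.114], [0.0, 0.0, 0.0, 1.0]] 46.15870754302983
block [([423.0, 224.0], 0.92, [0.538, -0.243]), ([437.0, 313.0], 0.92, [0.332, -0.274]), ([313.0, 233.0], 0.8, [0.513, 0.017]), ([183.0, 200.0], 0.27, [0.585, 0.329])]
bevel [([310.0, 229.0], 0.9, [0.518, 0.024]), ([430.0, 222.0], 0.77, [0.54, -0.248]), ([443.0, 321.0], 0.67, [0.319, -0.277]), ([423.0, 228.0], 0.61, [0.526, -0.233])]
tray [([420.0, 226.0], 0.76, [0.535, -0.237]), ([216.0, 224.0], 0.59, [0.529, 0.25])]
jig [([217.0, 224.0], 0.66, [0.531, 0.247])]
corner [([194.0, 190.0], 0.84, [0.608, 0.301]), ([280.0, 130.0], 0.41, [0.757, 0.101])]
fence [([421.0, 229.0], 0.67, [0.527, -0.237]), ([222.0, 195.0], 0.59, [0.598, 0.236]), ([181.0, 201.0], 0.48, [0.583, 0.331]), ([312.0, 284.0], 0.25, [0.393, 0.017])]
stop [([181.0, 198.0], 0.7, [0.588, 0.331])]
plain_block [([379.0, 233.0], 0.72, [0.516, -0.139]), ([365.0, 127.0], 0.63, [0.772, -0.103])]
stopper [([464.0, 221.0], 0.97, [0.548, -0.342])]
dropper [([314.0, 286.0], 0.62, [0.387, 0.0
[... 1088 characters left out ...]
 [0.756, 0.104])]
{'clock': 1.1, 'joint_pos': array([ 1.26412185e+00,  2.63875340e-01,  1.60399914e+00,  1.82016868e-05,
        1.27370086e+00, -3.69126401e-02]), 'qd': array([-0.00032665,  0.00052737,  0.00136891,  0.00040407, -0.00021278,
       -0.00010806]), 'tau': array([ 1.74190354e-04, -5.02080452e+01, -3.57260442e+01,  7.26503762e-02,
        1.89686363e-02,  1.47907723e-06]), 'tool_pos': array([0.17989173, 0.65058279, 0.23872282]), 'ee_rot': array([-7.09448545e-06,  1.34474950e-01,  9.90916993e-01,  1.00152986e-05]), 'force': array([-0.47329131,  0.01441384, -0.0822644 ]), 'ft_torque': array([-0.01466195,  0.02932044,  0.01238604]), 'grasp_force': 0.0, 'opening': 1.002886248639293}
```

View pics/top.png

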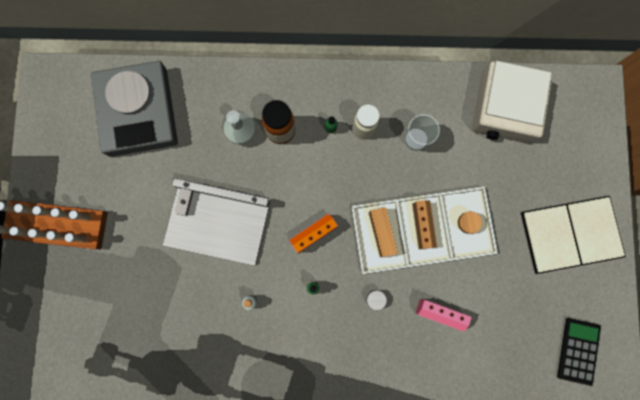

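Run:
```python
import cv2
i=cv2.imread('pics/top.png')
cv2.imwrite('pics/topc.png',cv2.resize(i[150:350,290:500],None,fx=2.9,fy=2.9,interpolation=cv2.INTER_CUBIC))
```

```text
(no output)
```

View pics/topc.png

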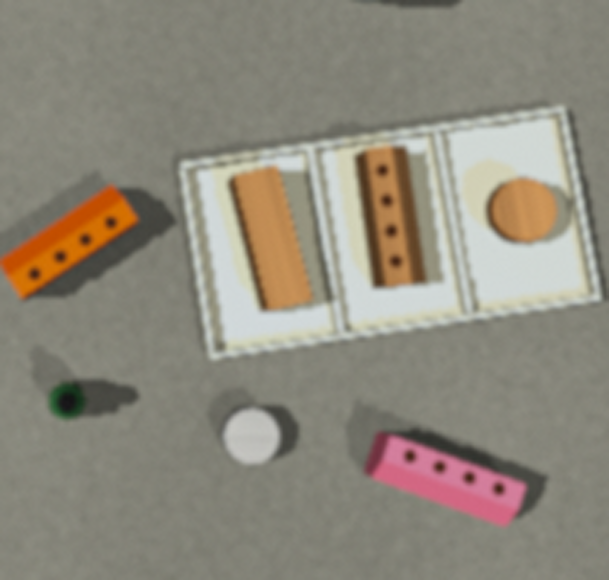

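The three candidates for the block are orange at (313,233), pink at (445,315) and dotted beech in the middle tray compartment at (425,224). The beech one fits: it is light wood, in the tray and has dots. The crop confirms this. The plain block is at (383,233), the stopper at (471,222), and the jig is at (217,222) with its stop at (183,200). I'll look from closer to see which way the bevel faces.

```bash
python3 -m handwheel '[{"dx":-9,"dy":-12.5,"jaw":80},{"dx":-9,"dy":-12.5,"jaw":80},{"dx":-9,"dy":-12.5,"jaw":80},{"dx":-9,"dy":-12.5,"jaw":80},{"dx":-9,"dy":-12.5,"jaw":80},{"dx":-9,"dy":-12.5,"jaw":80},{"dx":-9,"dy":-12.5,"jaw":80},{"dx":-9,"dy":-12.5,"jaw":80},{"dx":-9,"dy":-12.5,"jaw":80},{"dx":-9,"dy":-12.5,"jaw":80},{"dx":-9,"dy":-12.5,"jaw":80}]'
python3 - <<'E'
from h import *
c=cap('wrist'); s=bot.get_state(); print(s['clock'],s['tool_pos'],s['joint_pos'].round(2)); save('w0.png',c['color'])
r=rot().as_matrix(); P=np.array(c['pose']); print('cam in tool',(r.T@(P[:3,3]-s['tool_pos'])).round(3),(r.T@P[:3,:3]).round(2).tolist(),c['fovy'])
for l in ['corner','fence','stop','jig']: print(l,[(np.round(x['position']).tolist(),round(x['p'],2),at(c,x['position'],0.014)[:2].round(3).tolist()) for x in bot.place_of('wrist',l)[:3]])
E
```

```text
1.15 [0.17991423 0.65059156 0.23873193] [ 1.26  0.26  1.6  -0.    1.27 -0.04]
cam in tool [ 0.068  0.    -0.147] [[0.0, -0.96, -0.26], [1.0, 0.0, 0.0], [0.0, -0.26, 0.96]] 64.58885533257599
corner []
fence []
stop []
jig []invalid input
```

```bash
python3 -m handwheel --help; python3 -m handwheel '[{"jaw":80,"dx":-1,"dy":-1.3,"dz":0,"ax":0,"ay":0,"az":0},{"jaw":80,"dx":-2,"dy":-2.6,"dz":0,"ax":0,"ay":0,"az":0},{"jaw":80,"dx":-3,"dy":-3.9,"dz":0,"ax":0,"ay":0,"az":0}]'
```

```text
clock: 1.65
tool_pos: [0.2357, 0.5125, 0.2384]
ee_rot: [0.0, 0.134, 0.991, -0.0]
force: [1.1, 0.7, 0.6]
opening: 0.905
grasp_force: 0.0invalid input: not JSON, or not a number
```

```bash
python3 -m handwheel '[{"jaw":80,"dx":-8,"dy":-11,"dz":0,"ax":0,"ay":0,"az":0},{"jaw":80,"dx":-8,"dy":-11,"dz":0,"ax":0,"ay":0,"az":0},{"jaw":80,"dx":-8,"dy":-11,"dz":0,"ax":0,"ay":0,"az":0},{"jaw":80,"dx":-8,"dy":-11,"dz":0,"ax":0,"ay":0,"az":0},{"jaw":80,"dx":-8,"dy":-11,"dz":0,"ax":0,"ay":0,"az":0},{"jaw":80,"dx":-8,"dy":-11,"dz":0,"ax":0,"ay":0,"az":0},{"jaw":80,"dx":-8,"dy":-11,"dz":0,"ax":0,"ay":0,"az":0},{"jaw":80,"dx":-8,"dy":-11,"dz":0,"ax":0,"ay":0,"az":0}]'
python3 - <<'E'
from h import *
c=cap('wrist'); save('w1.png',c['color'])
for l in ['corner','fence','stop','jig']: print(l,[(np.round(x['position']).tolist(),round(x['p'],2),at(c,x['position'],0.014)[:2].round(3).tolist()) for x in bot.place_of('wrist',l)[:3]])
E
```

```text
clock: 2.45
tool_pos: [0.3763, 0.1375, 0.2392]
ee_rot: [0.001, 0.134, 0.991, 0.0]
force: [1.1, 0.0, -0.8]
opening: 0.909
grasp_force: 0.0
corner []
fence [([434.0, 310.0], 0.84, [0.598, 0.232])]
stop [([499.0, 285.0], 0.76, [0.583, 0.322])]
jig []
```

```bash
python3 -m handwheel '[{"jaw":80,"dx":-6.2,"dy":-11,"dz":0,"ax":0,"ay":0,"az":0},{"jaw":80,"dx":-6.2,"dy":-11,"dz":0,"ax":0,"ay":0,"az":0},{"jaw":80,"dx":-6.2,"dy":-11,"dz":0,"ax":0,"ay":0,"az":0},{"jaw":80,"dx":-6.2,"dy":-11,"dz":0,"ax":0,"ay":0,"az":0},{"jaw":80,"dx":-6.2,"dy":-11,"dz":0,"ax":0,"ay":0,"az":0},{"jaw":80,"dx":-6.2,"dy":-11,"dz":0,"ax":0,"ay":0,"az":0},{"jaw":80,"dx":-6.2,"dy":-11,"dz":0,"ax":0,"ay":0,"az":0},{"jaw":80,"dx":-6.2,"dy":-11,"dz":0,"ax":0,"ay":0,"az":0},{"jaw":80,"dx":-6.2,"dy":-11,"dz":0,"ax":0,"ay":0,"az":0}]'
python3 - <<'E'
from h import *
c=cap('wrist'); save('w2.png',c['color'])
for l,z in [('block',.005),('bevel',.047),('plain_block',.005),('tray',0)]: print(l,[(np.round(x['position']).tolist(),round(x['p'],2),at(c,x['position'],z)[:2].round(3).tolist()) for x in bot.place_of('wrist',l)[:3]])
E
```

```text
clock: 3.6
tool_pos: [0.4692, -0.2293, 0.2384]
ee_rot: [0.0, 0.134, 0.991, -0.0]
force: [0.1, 1.3, 1.0]
opening: 0.906
grasp_force: 0.0
block [([245.0, 63.0], 0.91, [0.329, -0.28]), ([329.0, 223.0], 0.67, [0.535, -0.239]), ([530.0, 150.0], 0.58, [0.51, 0.016])]
bevel [([320.0, 239.0], 0.82, [0.536, -0.251]), ([241.0, 46.0], 0.82, [0.321, -0.271]), ([561.0, 158.0], 0.6, [0.515, 0.022])]
plain_block [([398.0, 189.0], 0.83, [0.515, -0.145])]
tray [([323.0, 214.0], 0.89, [0.523, -0.244]), ([399.0, 189.0], 0.28, [0.516, -0.144])]
```

View pics/w2.png

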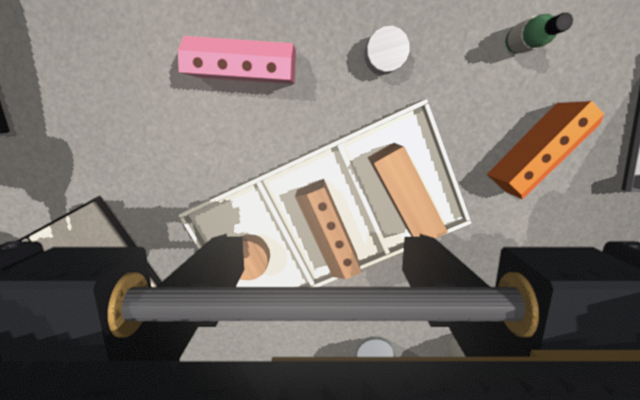

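The wrist view shows the dotted beech block at about (328,230) in the middle compartment. The plain block is at (408,190) and the stopper at (255,258). I'll enlarge the block to find its bevel side.

Run:
```python
import cv2
i=cv2.imread('pics/w2.png')
cv2.imwrite('pics/w2c.png',cv2.resize(i[165:295,265:395],None,fx=4.5,fy=4.5,interpolation=cv2.INTER_CUBIC))
```

```text
(no output)
```

View pics/w2c.png

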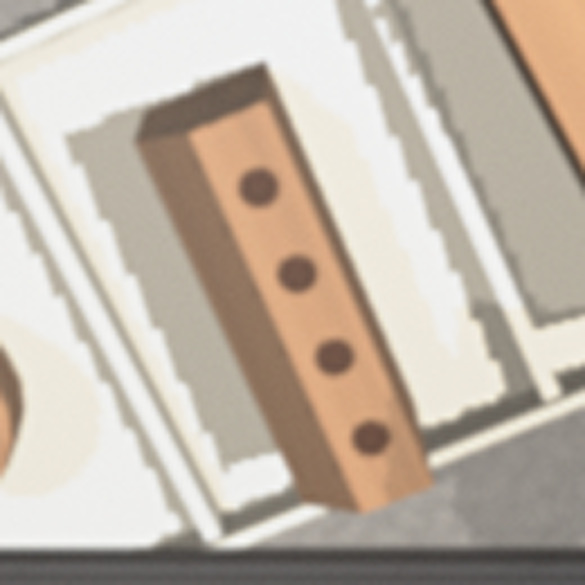

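The bevel is the dark strip on the image's left, so it faces world -y. The back faces world +y. The dots give the block's pose, and I'll take the jig's yaw from the top and wrist pictures.

Run:
```python
from h import *
c=cap('wrist'); 
D=[at(c,(265+u/4.5-.4,165+v/4.5-.4),.055) for u,v in [(258,187),(297,273),(334,357),(370,438)]]
D=np.array(D); print(D.round(4).tolist()); m=D.mean(0); ax=D[0]-D[3]; y=ax/np.linalg.norm(ax); # 
print('spacing',np.linalg.norm(np.diff(D,axis=0),axis=1)); 
yw=np.arctan2(y[1],y[0]); bx=np.array([np.cos(yw-np.pi/2),np.sin(yw-np.pi/2)]); print('y yaw',np.degrees(yw),'bx',bx,'origin',m[:2]-.008*bx)
s=bot.get_state(); print(s['clock'],s['tool_pos'])
t=cap('top')
g=bot.place_of('top','block')[0:3]; print([at(t,x['position'],.005).round(3).tolist() for x in g])
for l,z in [('fence',.054),('stop',.036),('bed',.014)]:
    r=bot.regions_of('top',l)
    for x in r[:2]:
        p=cv2.minAreaRect(np.argwhere(x['region'])[:,::-1].astype(np.float32)); b=cv2.boxPoints(p)
        W=np.array([at(t,q,z)[:2] for q in b]); print(l,round(x['p'],2),x['position'],W.round(3).tolist(),[ (round(float(np.linalg.norm(W[(k+1)%4]-W[k])),3),round(float(np.degrees(np.arctan2(*(W[(k+1)%4]-W[k])[::-1]))),1)) for k in range(2)])
print('corner',[(x['p'],at(t,x['position'],.014)) for x in bot.place_of('top','corner')])
```

```text
[[0.4954, -0.2344, 0.055], [0.5191, -0.2309, 0.055], [0.5431, -0.2277, 0.055], [0.5669, -0.2245, 0.055]]
spacing [0.02401885 0.02414479 0.02408985]
y yaw -172.12248878752544 bx [-0.13705576  0.99056333] origin [ 0.53222888 -0.23730226]
3.9 [ 0.46745711 -0.22630844  0.23865339]
[[0.332, -0.266, 0.005], [0.535, -0.245, 0.005], [0.509, 0.016, 0.005]]
fence 0.89 [218.6, 190.6] [[0.608, 0.341], [0.627, 0.338], [0.584, 0.121], [0.565, 0.124]] [(0.019, -8.9), (0.221, -101.3)]
stop 0.64 [181.9, 199.6] [[0.55, 0.338], [0.609, 0.327], [0.603, 0.297], [0.543, 0.309]] [(0.061, -10.8), (0.031, -103.0)]
bed 0.9 [215.5, 228.5] [[0.477, 0.367], [0.616, 0.345], [0.571, 0.125], [0.434, 0.15]] [(0.141, -9.0), (0.225, -101.3)]
bed 0.65 [381.8, 231.8] [[0.565, -0.106], [0.579, -0.153], [0.467, -0.183], [0.454, -0.137]] [(0.048, -73.8), (0.115, -164.9)]
corner [(0.64, array([0.60449595, 0.30927546, 0.014     ]))]
```

```bash
python3 -m handwheel '[{"jaw":54,"dx":-1.1,"dy":0.1,"dz":1.5,"ax":0,"ay":0,"az":-1},{"jaw":54,"dx":-2.25,"dy":0.15,"dz":2.5,"ax":0,"ay":0,"az":-2},{"jaw":54,"dx":-2.25,"dy":0.15,"dz":4,"ax":0,"ay":0,"az":-2.9},{"jaw":54,"dx":-2.25,"dy":0.15,"dz":4,"ax":0,"ay":0,"az":-2.9},{"jaw":54,"dx":-2.25,"dy":0.15,"dz":4,"ax":0,"ay":0,"az":-2.9},{"jaw":54,"dx":-2.25,"dy":0.15,"dz":4,"ax":0,"ay":0,"az":-2.9},{"jaw":54,"dx":-2.25,"dy":0.15,"dz":4,"ax":0,"ay":0,"az":-2.9},{"jaw":54,"dx":-2.25,"dy":0.15,"dz":4,"ax":0,"ay":0,"az":-2.9}]'
python3 - <<'E'
from h import *
c=cap('wrist'); s=bot.get_state(); print(s['tool_pos'],s['joint_pos'].round(2)); save('w3.png',c['color'])
r=rot().as_matrix(); print(r.round(3).tolist())
print('expected top corners px',[proj(c,[.534+x*-.137+y*-.99,-.24+x*.99-y*.137,.055]).round().tolist() for x,y in [(-.002,-.055),(.018,-.055),(.018,.055),(-.002,.055)]])
E
```

```text
clock: 5.0
tool_pos: [0.5347, -0.2427, 0.1213]
ee_rot: [0.002, -0.067, 0.998, -0.001]
force: [-0.3, -0.3, -0.5]
opening: 0.612
grasp_force: 0.0
[ 0.53448123 -0.24254181  0.12083027] [-0.47  0.2   1.91  0.    1.03 -2.17]
[[-0.991, -0.134, 0.003], [-0.134, 0.991, -0.002], [-0.003, -0.002, -1.0]]
expected top corners px [[324.0, 282.0], [350.0, 282.0], [354.0, 133.0], [323.0, 133.0]]
```

View pics/w3.png

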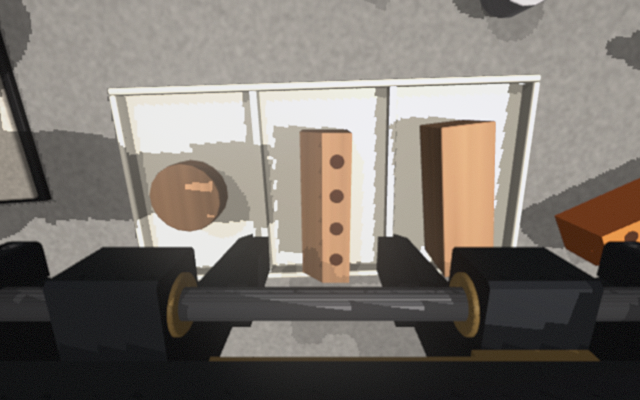

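The block's top spans (323..351, 131..282), as predicted to 2 or 3 px. The fingers clear both dividers, at columns 258 and 389. Descend and grip.

```bash
python3 -m handwheel '[{"jaw":54,"dx":0,"dy":0.06,"dz":1,"ax":0,"ay":0,"az":0},{"jaw":54,"dx":0,"dy":0.06,"dz":2,"ax":0,"ay":0,"az":0},{"jaw":54,"dx":0,"dy":0.06,"dz":2.8,"ax":0,"ay":0,"az":0},{"jaw":54,"dx":0,"dy":0.06,"dz":3.3,"ax":0,"ay":0,"az":0},{"jaw":54,"dx":0,"dy":0.06,"dz":3.6,"ax":0,"ay":0,"az":0},{"jaw":54,"dx":0,"dy":0.06,"dz":3.6,"ax":0,"ay":0,"az":0},{"jaw":30,"dx":0,"dy":0.06,"dz":3.6,"ax":0,"ay":0,"az":0},{"jaw":30,"dx":0,"dy":0.06,"dz":3.6,"ax":0,"ay":0,"az":0},{"jaw":30,"dx":0,"dy":0.06,"dz":3.6,"ax":0,"ay":0,"az":0},{"jaw":30,"dx":0,"dy":0.06,"dz":3.6,"ax":0,"ay":0,"az":0},{"jaw":30,"dx":0,"dy":0.06,"dz":3.6,"ax":0,"ay":0,"az":0},{"jaw":30,"dx":0,"dy":0.06,"dz":3.6,"ax":0,"ay":0,"az":0}]'
```

```text
clock: 6.25
tool_pos: [0.5345, -0.2408, 0.0121]
ee_rot: [0.001, -0.068, 0.998, -0.001]
force: [-1.3, -0.4, 6.0]
opening: 0.405
grasp_force: 30.0
```

```bash
python3 -m handwheel '[{"jaw":30,"dx":0,"dy":0,"dz":-0.7,"ax":0,"ay":0,"az":0},{"jaw":30,"dx":0,"dy":0,"dz":-1.7,"ax":0,"ay":0,"az":0},{"jaw":30,"dx":0,"dy":0,"dz":-3,"ax":0,"ay":0,"az":0},{"jaw":30,"dx":0,"dy":0,"dz":-4,"ax":0,"ay":0,"az":0},{"jaw":30,"dx":0,"dy":0,"dz":-5,"ax":0,"ay":0,"az":0},{"jaw":30,"dx":0,"dy":0,"dz":-5,"ax":0,"ay":0,"az":0},{"jaw":30,"dx":0,"dy":0,"dz":-5,"ax":0,"ay":0,"az":0}]'
python3 -m handwheel '[{"jaw":30,"dx":-0.2,"dy":1.3,"dz":0,"ax":0,"ay":0,"az":1},{"jaw":30,"dx":-0.4,"dy":2.6,"dz":0,"ax":0,"ay":0,"az":2},{"jaw":30,"dx":-0.6,"dy":3.9,"dz":0,"ax":0,"ay":0,"az":3},{"jaw":30,"dx":-0.8,"dy":5.2,"dz":0,"ax":0,"ay":0,"az":4},{"jaw":30,"dx":-1.0,"dy":6.5,"dz":0,"ax":0,"ay":0,"az":5},{"jaw":30,"dx":-1.2,"dy":7.8,"dz":0,"ax":0,"ay":0,"az":6},{"jaw":30,"dx":-1.4,"dy":9.1,"dz":0,"ax":0,"ay":0,"az":7},{"jaw":30,"dx":-1.6,"dy":10.4,"dz":0,"ax":0,"ay":0,"az":8},{"jaw":30,"dx":-1.8,"dy":11.7,"dz":0,"ax":0,"ay":0,"az":9},{"jaw":30,"dx":-2.0,"dy":13,"dz":0,"ax":0,"ay":0,"az":10},{"jaw":30,"dx":-2.2,"dy":14.3,"dz":0,"ax":0,"ay":0,"az":11},{"jaw":30,"dx":-2.3,"dy":15.6,"dz":0,"ax":0,"ay":0,"az":12}]'
```

```text
clock: 6.95
tool_pos: [0.5332, -0.2401, 0.1605]
ee_rot: [0.0, -0.068, 0.998, -0.0]
force: [-0.6, 0.6, -2.3]
opening: 0.408
grasp_force: 30.0
clock: 8.15
tool_pos: [0.5367, 0.2338, 0.1573]
ee_rot: [-0.001, 0.698, 0.716, -0.002]
force: [1.0, 0.2, -0.9]
opening: 0.407
grasp_force: 30.0
```

```bash
python3 -m handwheel '[{"jaw":30,"dx":0,"dy":0,"dz":0,"ax":0,"ay":0,"az":0.8},{"jaw":30,"dx":0,"dy":0,"dz":0,"ax":0,"ay":0,"az":1.6},{"jaw":30,"dx":0,"dy":0,"dz":0,"ax":0,"ay":0,"az":1.6},{"jaw":30,"dx":0,"dy":0,"dz":0,"ax":0,"ay":0,"az":1.6},{"jaw":30,"dx":0,"dy":0,"dz":0,"ax":0,"ay":0,"az":1.6}]'
python3 - <<'E'
from h import *
c=cap('wrist'); s=bot.get_state(); print(s['tool_pos'],s['joint_pos'].round(2)); save('w4.png',c['color'],1.25)
r=rot().as_matrix(); print(r.round(3).tolist())
np.savez('w4.npz',**c)
for l,z in [('corner',.014),('fence',.014),('stop',.014),('bevel',.187)]: print(l,[(np.round(x['position']).tolist(),round(x['p'],2),at(c,x['position'],z)[:2].round(3).tolist()) for x in bot.place_of('wrist',l)[:2]])
C=np.array([.603,.301,.014]);fx=np.array([.981,-.196,0]);fy=np.array([.196,.981,0])
for x,y,z in [(0,0,0),(0,0,.022),(-.044,0,0),(-.044,0,.022),(0,0,.04),(0,.04,.04),(0,-.18,.04)]: print((x,y,z),(1.25*proj(c,C+x*fx+y*fy+[0,0,z])).round().tolist())
E
```

```text
clock: 8.65
tool_pos: [0.538, 0.2323, 0.1594]
ee_rot: [-0.0, 0.772, 0.636, -0.001]
force: [0.5, -0.4, -1.6]
opening: 0.406
grasp_force: 30.0
[0.538281   0.23229616 0.15982665] [ 0.36  0.16  1.88 -0.    1.1   0.56]
[[0.191, 0.982, -0.001], [0.982, -0.191, -0.001], [-0.001, -0.001, -1.0]]
corner [([382.0, 95.0], 0.62, [0.604, 0.304])]
fence [([386.0, 177.0], 0.82, [0.597, 0.231])]
stop [([350.0, 82.0], 0.58, [0.578, 0.32]), ([326.0, 251.0], 0.37, [0.528, 0.167])]
bevel [([296.0, 289.0], 0.73, [0.525, 0.23])]
(0, 0, 0) [477.0, 124.0]
(0, 0, 0.022) [483.0, 122.0]
(-0.044, 0, 0) [414.0, 123.0]
(-0.044, 0, 0.022) [415.0, 122.0]
(0, 0, 0.04) [488.0, 121.0]
(0, 0.04, 0.04) [493.0, 48.0]
(0, -0.18, 0.04) [473.0, 381.0]
```

View pics/w4.png

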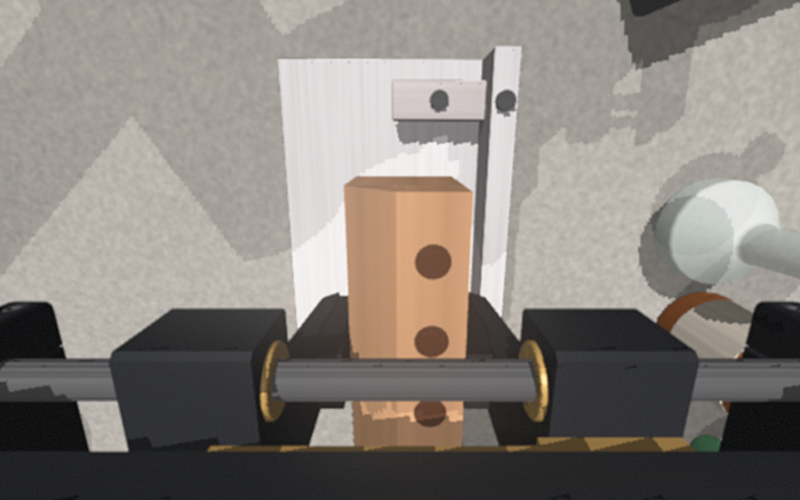

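The view confirms it. The stop face line is at (395..483,120) and the fence's top edge runs from (495,48) to (481,290), within about 2 px of my corner estimate. The bevel points left, away from the fence. Now I'll lower the block.

```bash
python3 -m handwheel '[{"jaw":30,"dx":0.3,"dy":0,"dz":1,"ax":0,"ay":0,"az":0},{"jaw":30,"dx":0.6,"dy":0,"dz":2.2,"ax":0,"ay":0,"az":0},{"jaw":30,"dx":0.6,"dy":0,"dz":3.2,"ax":0,"ay":0,"az":0},{"jaw":30,"dx":0.6,"dy":0,"dz":3.9,"ax":0,"ay":0,"az":0},{"jaw":30,"dx":0.6,"dy":0,"dz":4.3,"ax":0,"ay":0,"az":0},{"jaw":30,"dx":0.6,"dy":0,"dz":4.5,"ax":0,"ay":0,"az":0},{"jaw":30,"dx":0.6,"dy":0,"dz":4.58,"ax":0,"ay":0,"az":0},{"jaw":30,"dx":0.6,"dy":0,"dz":4.62,"ax":0,"ay":0,"az":0},{"jaw":30,"dx":0.6,"dy":0,"dz":4.62,"ax":0,"ay":0,"az":0},{"jaw":30,"dx":0.6,"dy":0,"dz":4.62,"ax":0,"ay":0,"az":0}]'
```

```text
clock: 9.9
tool_pos: [0.543, 0.2508, 0.0232]
ee_rot: [0.0, 0.772, 0.636, 0.001]
force: [0.4, 0.5, -1.1]
opening: 0.41
grasp_force: 30.0
```

```bash
python3 -m handwheel '[{"jaw":30,"dx":0,"dy":0,"dz":0.04,"ax":0,"ay":0,"az":0},{"jaw":30,"dx":0,"dy":0,"dz":0.08,"ax":0,"ay":0,"az":0},{"jaw":30,"dx":0,"dy":0,"dz":0.08,"ax":0,"ay":0,"az":0}]'
```

```text
clock: 10.2
tool_pos: [0.5428, 0.2508, 0.0211]
ee_rot: [0.0, 0.772, 0.636, 0.001]
force: [-1.9, -0.9, 4.7]
opening: 0.405
grasp_force: 30.0
```

```bash
python3 -m handwheel '[{"jaw":30,"dx":0.06,"dy":0,"dz":0,"ax":0,"ay":0,"az":0},{"jaw":30,"dx":0.12,"dy":0,"dz":0,"ax":0,"ay":0,"az":0},{"jaw":30,"dx":0.18,"dy":0,"dz":0,"ax":0,"ay":0,"az":0},{"jaw":30,"dx":0.18,"dy":0,"dz":0,"ax":0,"ay":0,"az":0}]'
python3 -m handwheel '[{"jaw":30,"dx":0.03,"dy":0,"dz":0,"ax":0,"ay":0,"az":0},{"jaw":30,"dx":0.06,"dy":0,"dz":0,"ax":0,"ay":0,"az":0},{"jaw":30,"dx":0.06,"dy":0,"dz":0,"ax":0,"ay":0,"az":0}]'
```

```text
clock: 10.6
tool_pos: [0.5443, 0.2562, 0.0212]
ee_rot: [0.0, 0.772, 0.636, 0.001]
force: [-0.4, -0.2, 5.7]
opening: 0.406
grasp_force: 30.0
clock: 10.9
tool_pos: [0.5447, 0.2578, 0.0212]
ee_rot: [0.001, 0.772, 0.636, 0.001]
force: [-0.7, -1.9, 5.9]
opening: 0.406
grasp_force: 30.0
```

```bash
python3 -m handwheel '[{"jaw":30,"dx":0.03,"dy":0,"dz":0,"ax":0,"ay":0,"az":0},{"jaw":30,"dx":0.06,"dy":0,"dz":0,"ax":0,"ay":0,"az":0},{"jaw":30,"dx":0.06,"dy":0,"dz":0,"ax":0,"ay":0,"az":0}]'
python3 -m handwheel '[{"jaw":30,"dx":0.03,"dy":0,"dz":0,"ax":0,"ay":0,"az":0},{"jaw":30,"dx":0.06,"dy":0,"dz":0,"ax":0,"ay":0,"az":0},{"jaw":30,"dx":0.06,"dy":0,"dz":0,"ax":0,"ay":0,"az":0}]'
```

```text
clock: 11.2
tool_pos: [0.5446, 0.2579, 0.0211]
ee_rot: [0.001, 0.772, 0.636, -0.0]
force: [-1.1, -8.0, 8.8]
opening: 0.406
grasp_force: 30.0
clock: 11.5
tool_pos: [0.5446, 0.258, 0.0211]
ee_rot: [0.002, 0.772, 0.636, -0.002]
force: [-2.5, -13.9, 11.2]
opening: 0.407
grasp_force: 30.0
```

It is against the stop. I'll ease off, open and rise.

```bash
python3 -m handwheel '[{"jaw":30,"dx":-0.1,"dy":0,"dz":-0.03,"ax":0,"ay":0,"az":0},{"jaw":30,"dx":-0.1,"dy":0,"dz":-0.03,"ax":0,"ay":0,"az":0},{"jaw":54,"dx":-0.1,"dy":0,"dz":-0.03,"ax":0,"ay":0,"az":0},{"jaw":54,"dx":-0.1,"dy":0,"dz":-0.03,"ax":0,"ay":0,"az":0},{"jaw":54,"dx":-0.1,"dy":0,"dz":-0.03,"ax":0,"ay":0,"az":0},{"jaw":54,"dx":-0.1,"dy":0,"dz":-0.03,"ax":0,"ay":0,"az":0},{"jaw":54,"dx":-0.1,"dy":0,"dz":-0.03,"ax":0,"ay":0,"az":0},{"jaw":54,"dx":-0.1,"dy":0,"dz":-1,"ax":0,"ay":0,"az":0},{"jaw":54,"dx":-0.1,"dy":0,"dz":-2.2,"ax":0,"ay":0,"az":0},{"jaw":54,"dx":-0.1,"dy":0,"dz":-3.4,"ax":0,"ay":0,"az":0},{"jaw":54,"dx":-0.1,"dy":0,"dz":-3.5,"ax":0,"ay":0,"az":0},{"jaw":54,"dx":-0.1,"dy":0,"dz":-3.5,"ax":0,"ay":0,"az":0}]'
python3 - <<'E'
from h import *
c=cap('wrist'); s=bot.get_state(); print(s['tool_pos'],s['joint_pos'].round(2)); save('w5.png',c['color'],1.25)
E
```

```text
clock: 12.7
tool_pos: [0.5447, 0.2587, 0.1264]
ee_rot: [0.0, 0.772, 0.636, 0.002]
force: [-0.5, -0.5, -0.2]
opening: 0.614
grasp_force: 0.0
[0.54343561 0.25815455 0.12456974] [0.4  0.22 1.88 0.   1.04 0.59]
```

View pics/w5.png

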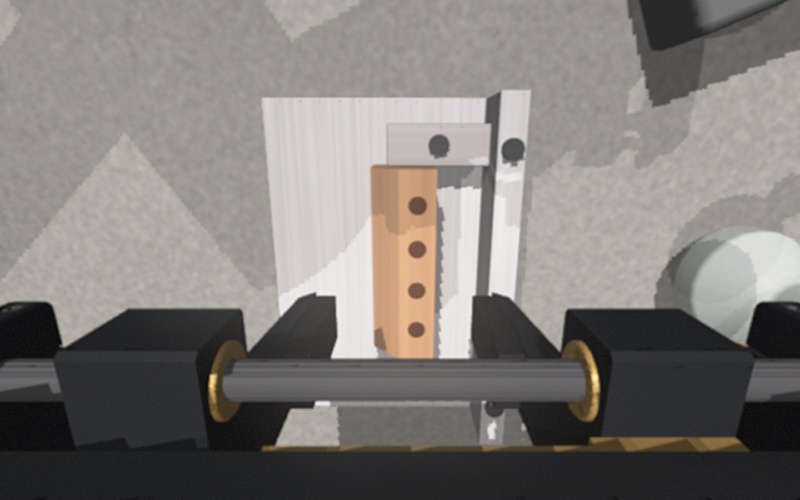

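The block stands parallel to the fence with its end at the stop face, along row 166. There is a gap of about 35 mm to the fence. I'll turn the gripper 90° and push the block flush with both fingertips.

```bash
python3 -m handwheel '[{"jaw":50,"dx":0,"dy":-0.4,"dz":0,"ax":0,"ay":0,"az":-1},{"jaw":50,"dx":0,"dy":-0.8,"dz":0,"ax":0,"ay":0,"az":-2},{"jaw":50,"dx":0,"dy":-1.2,"dz":0,"ax":0,"ay":0,"az":-3},{"jaw":50,"dx":-0.1,"dy":-1.7,"dz":0,"ax":0,"ay":0,"az":-4},{"jaw":50,"dx":-0.1,"dy":-1.7,"dz":0,"ax":0,"ay":0,"az":-5},{"jaw":50,"dx":-0.1,"dy":-1.7,"dz":0,"ax":0,"ay":0,"az":-6},{"jaw":50,"dx":-0.1,"dy":-1.7,"dz":0,"ax":0,"ay":0,"az":-7},{"jaw":50,"dx":-0.1,"dy":-1.7,"dz":0,"ax":0,"ay":0,"az":-8},{"jaw":50,"dx":-0.1,"dy":-1.7,"dz":0,"ax":0,"ay":0,"az":-9},{"jaw":50,"dx":-0.1,"dy":-1.7,"dz":0,"ax":0,"ay":0,"az":-10},{"jaw":50,"dx":-0.1,"dy":-1.7,"dz":0,"ax":0,"ay":0,"az":-11.2},{"jaw":50,"dx":-0.1,"dy":-1.7,"dz":0,"ax":0,"ay":0,"az":-11.2}]'
cat >> h.py <<'E'
C=np.array([.605,.302,.014]);FX=np.array([.981,-.196,0]);FY=np.array([.196,.981,0])
def st():
    s=bot.get_state(); d=s['tool_pos']-C; r=rot().as_matrix()
    print('t',s['clock'],'corner frame mm',(1000*np.array([d@FX,d@FY,d[2]])).round(1),'tool axes in jig',np.array([[a@FX,a@FY,a[2]] for a in r.T]).round(3).tolist(),'j',s['joint_pos'].round(2),'F',(np.array([s['force']@FX,s['force']@FY,s['force'][2]])).round(1))
E
python3 -c "from h import *; st()"
```

```text
clock: 13.95
tool_pos: [0.4914, 0.2642, 0.1222]
ee_rot: [-0.002, 0.099, 0.995, -0.001]
force: [-0.4, 0.4, 0.8]
opening: 0.571
grasp_force: 0.0
t 13.95 corner frame mm [-104.   -59.3  108.2] tool axes in jig [[-1.0, 0.002, 0.003], [0.002, 1.0, -0.003], [-0.003, -0.003, -1.0]] j [ 0.45  0.15  1.97  0.    1.03 -0.92] F [-0.5  0.3  0.8]
```

```bash
python3 -m handwheel '[{"jaw":50,"dx":0,"dy":0,"dz":1.2,"ax":0,"ay":0,"az":0},{"jaw":50,"dx":0,"dy":0,"dz":2.2,"ax":0,"ay":0,"az":0},{"jaw":50,"dx":0,"dy":0,"dz":2.9,"ax":0,"ay":0,"az":0},{"jaw":50,"dx":0,"dy":0,"dz":3.1,"ax":0,"ay":0,"az":0},{"jaw":50,"dx":0,"dy":0,"dz":3.1,"ax":0,"ay":0,"az":0},{"jaw":50,"dx":-0.3,"dy":0,"dz":3.1,"ax":0,"ay":0,"az":0},{"jaw":50,"dx":-0.6,"dy":0,"dz":3.1,"ax":0,"ay":0,"az":0},{"jaw":50,"dx":-0.85,"dy":0,"dz":3.1,"ax":0,"ay":0,"az":0},{"jaw":50,"dx":-1.1,"dy":0,"dz":3.1,"ax":0,"ay":0,"az":0},{"jaw":50,"dx":-1.35,"dy":0,"dz":3.1,"ax":0,"ay":0,"az":0},{"jaw":50,"dx":-1.6,"dy":0,"dz":3.1,"ax":0,"ay":0,"az":0},{"jaw":50,"dx":-1.7,"dy":0,"dz":3.1,"ax":0,"ay":0,"az":0}]'
python3 -c "from h import *; st()"
```

```text
clock: 15.15
tool_pos: [0.544, 0.2547, 0.0319]
ee_rot: [0.0, 0.1, 0.995, 0.0]
force: [-0.0, 1.4, 0.2]
opening: 0.564
grasp_force: 0.3
t 15.15 corner frame mm [-50.6 -58.4  17.9] tool axes in jig [[-1.0, 0.003, -0.001], [0.003, 1.0, 0.0], [0.001, 0.0, -1.0]] j [ 0.4   0.33  1.94 -0.    0.87 -0.97] F [-0.3  1.4  0.2]
```

```bash
python3 -m handwheel '[{"jaw":50,"dx":-0.08,"dy":0,"dz":0,"ax":0,"ay":0,"az":0},{"jaw":50,"dx":-0.16,"dy":0,"dz":0,"ax":0,"ay":0,"az":0},{"jaw":50,"dx":-0.24,"dy":0,"dz":0,"ax":0,"ay":0,"az":0},{"jaw":50,"dx":-0.3,"dy":0,"dz":0,"ax":0,"ay":0,"az":0},{"jaw":50,"dx":-0.3,"dy":0,"dz":0,"ax":0,"ay":0,"az":0}]'
python3 -c "from h import *; st()"
```

```text
clock: 15.65
tool_pos: [0.5475, 0.2535, 0.0309]
ee_rot: [-0.004, 0.1, 0.995, -0.001]
force: [-11.0, 3.3, 6.4]
opening: 0.567
grasp_force: 5.8
t 15.65 corner frame mm [-46.9 -58.9  16.9] tool axes in jig [[-1.0, 0.002, 0.008], [0.002, 1.0, -0.002], [-0.008, -0.002, -1.0]] j [ 0.39  0.34  1.92  0.    0.89 -0.98] F [-11.4   1.1   6.4]
```

Flush: a firm stop at 11 N. I'll back off, rise and tilt 45°.

```bash
python3 -m handwheel '[{"jaw":50,"dx":0.4,"dy":0,"dz":0,"ax":0,"ay":0,"az":0},{"jaw":50,"dx":0.9,"dy":0,"dz":0,"ax":0,"ay":0,"az":0},{"jaw":50,"dx":1.4,"dy":0,"dz":-1,"ax":0,"ay":0,"az":0},{"jaw":50,"dx":1.4,"dy":0,"dz":-2.2,"ax":0,"ay":0,"az":0},{"jaw":50,"dx":1.4,"dy":0,"dz":-3,"ax":0,"ay":-0.8,"az":0},{"jaw":50,"dx":1.4,"dy":0,"dz":-3,"ax":0,"ay":-1.6,"az":0},{"jaw":50,"dx":1.4,"dy":0,"dz":-3,"ax":0,"ay":-2.4,"az":0},{"jaw":50,"dx":1.4,"dy":0,"dz":-3,"ax":0,"ay":-3.2,"az":0},{"jaw":50,"dx":1.4,"dy":0,"dz":-3,"ax":0,"ay":-4,"az":0},{"jaw":50,"dx":1.4,"dy":0,"dz":-3,"ax":0,"ay":-4.8,"az":0},{"jaw":50,"dx":1.4,"dy":0,"dz":-3,"ax":0,"ay":-5.6,"az":0},{"jaw":50,"dx":1.4,"dy":0,"dz":-3,"ax":0,"ay":-5.6,"az":0}]'
python3 - <<'E'
from h import *
st(); t=cap('top'); 
i=t['color'][150:290,140:300]; c=cap('wrist')
save('w6.png',np.hstack([cv2.resize(i,(457,400)),cv2.resize(c['color'][:,180:520],(340,400))]))
E
```

```text
clock: 16.85
tool_pos: [0.5082, 0.2612, 0.1201]
ee_rot: [0.38, 0.091, 0.92, -0.038]
force: [-0.9, 0.5, -0.1]
opening: 0.571
grasp_force: 0.0
t 16.85 corner frame mm [-87.  -59.  106.1] tool axes in jig [[-0.709, -0.001, -0.705], [-0.0, 1.0, -0.001], [0.706, -0.001, -0.709]] j [ 0.79  0.02  2.33 -1.21  0.68  0.36] F [-0.9  0.3 -0.1]
```

View pics/w6.png

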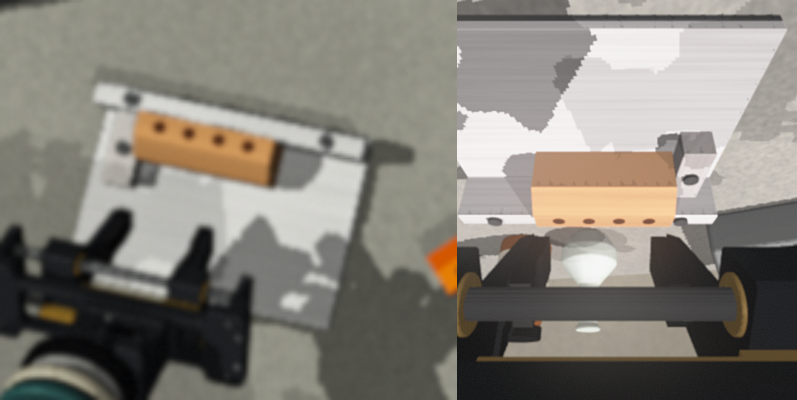

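In the picture the block is flush to the fence, with its end at the stop. Joint 4 is close to its limit, so I'll approach in part and watch it.

```bash
python3 -m handwheel '[{"jaw":50,"dx":0.1,"dy":0.05,"dz":0.5,"ax":0,"ay":0,"az":0},{"jaw":50,"dx":0.16,"dy":0.05,"dz":1,"ax":0,"ay":0,"az":0},{"jaw":50,"dx":0.16,"dy":0.05,"dz":1.5,"ax":0,"ay":0,"az":0},{"jaw":50,"dx":0.16,"dy":0.05,"dz":1.5,"ax":0,"ay":0,"az":0},{"jaw":50,"dx":0.16,"dy":0.05,"dz":1.5,"ax":0,"ay":0,"az":0}]'
python3 -c "from h import *; st()"
```

```text
clock: 17.45
tool_pos: [0.5387, 0.2579, 0.0889]
ee_rot: [0.377, 0.093, 0.921, -0.039]
force: [-0.1, 0.4, 0.4]
opening: 0.565
grasp_force: 0.0
t 17.45 corner frame mm [-56.4 -56.3  74.9] tool axes in jig [[-0.713, 0.003, -0.702], [0.005, 1.0, -0.001], [0.702, -0.005, -0.713]] j [ 0.73  0.12  2.31 -1.31  0.62  0.44] F [-0.2  0.3  0.4]
```

Joint 4 would reach its limit at 45°. I'll reduce the tool's tilt to 35° and keep the push direction at 45°.

```bash
python3 -m handwheel '[{"jaw":50,"dx":0,"dy":0,"dz":-0.5,"ax":0,"ay":0.4,"az":0},{"jaw":50,"dx":0,"dy":0,"dz":-0.5,"ax":0,"ay":0.8,"az":0},{"jaw":50,"dx":0,"dy":0,"dz":-0.5,"ax":0,"ay":1.25,"az":0},{"jaw":50,"dx":0,"dy":0,"dz":-0.5,"ax":0,"ay":1.25,"az":0},{"jaw":50,"dx":0,"dy":0,"dz":-0.5,"ax":0,"ay":1.25,"az":0},{"jaw":50,"dx":0,"dy":0,"dz":-0.5,"ax":0,"ay":1.25,"az":0}]'
python3 -c "from h import *; st()"
```

```text
clock: 18.05
tool_pos: [0.5273, 0.2598, 0.0989]
ee_rot: [0.296, 0.096, 0.95, -0.031]
force: [0.7, -0.6, 0.2]
opening: 0.564
grasp_force: 0.0
t 18.05 corner frame mm [-68.  -56.6  84.9] tool axes in jig [[-0.824, 0.002, -0.568], [0.004, 1.0, -0.002], [0.568, -0.004, -0.823]] j [ 0.67  0.07  2.25 -0.88  0.6  -0.01] F [ 0.8 -0.4  0.2]
```

```bash
python3 -m handwheel '[{"jaw":50,"dx":0,"dy":0,"dz":0.5,"ax":0,"ay":0,"az":0},{"jaw":50,"dx":0,"dy":0,"dz":1,"ax":0,"ay":0,"az":0},{"jaw":50,"dx":0,"dy":0,"dz":1.4,"ax":0,"ay":0,"az":0},{"jaw":50,"dx":0,"dy":0,"dz":1.55,"ax":0,"ay":0,"az":0},{"jaw":50,"dx":0,"dy":0,"dz":1.55,"ax":0,"ay":0,"az":0}]'
python3 -c "from h import *; st()"
```

```text
clock: 18.55
tool_pos: [0.5532, 0.2544, 0.0598]
ee_rot: [0.295, 0.096, 0.95, -0.031]
force: [-0.8, 0.2, 0.2]
opening: 0.569
grasp_force: 0.0
t 18.55 corner frame mm [-41.5 -56.9  45.8] tool axes in jig [[-0.825, 0.002, -0.566], [0.004, 1.0, -0.003], [0.566, -0.005, -0.824]] j [ 0.63  0.17  2.23 -0.98  0.53  0.07] F [-0.9  0.1  0.2]
```

Now the slanted push along 45°, creeping.

```bash
python3 -m handwheel '[{"jaw":50,"dx":-0.015,"dy":0,"dz":0.08,"ax":0,"ay":0,"az":0},{"jaw":50,"dx":-0.03,"dy":0,"dz":0.16,"ax":0,"ay":0,"az":0},{"jaw":50,"dx":-0.045,"dy":0,"dz":0.24,"ax":0,"ay":0,"az":0},{"jaw":50,"dx":-0.06,"dy":0,"dz":0.32,"ax":0,"ay":0,"az":0},{"jaw":50,"dx":-0.07,"dy":0,"dz":0.38,"ax":0,"ay":0,"az":0},{"jaw":50,"dx":-0.07,"dy":0,"dz":0.38,"ax":0,"ay":0,"az":0}]'
python3 -c "from h import *; st()"
```

```text
clock: 19.15
tool_pos: [0.5616, 0.2535, 0.0536]
ee_rot: [0.296, 0.096, 0.95, -0.03]
force: [-9.1, -0.2, 8.9]
opening: 0.567
grasp_force: 6.2
t 19.15 corner frame mm [-33.1 -56.1  39.6] tool axes in jig [[-0.824, 0.003, -0.568], [0.005, 1.0, -0.001], [0.568, -0.003, -0.823]] j [ 0.61  0.19  2.22 -1.    0.51  0.09] F [-8.9 -2.   8.9]
```

```bash
python3 -m handwheel '[{"jaw":50,"dx":-0.01,"dy":0,"dz":0.06,"ax":0,"ay":0,"az":0},{"jaw":50,"dx":-0.01,"dy":0,"dz":0.06,"ax":0,"ay":0,"az":0},{"jaw":50,"dx":-0.01,"dy":0,"dz":0.06,"ax":0,"ay":0,"az":0},{"jaw":50,"dx":-0.01,"dy":0,"dz":0.06,"ax":0,"ay":0,"az":0}]'
python3 - <<'E'
from h import *
st(); t=cap('top'); c=cap('wrist')
print([(x['p'],at(t,x['position'],.014)) for x in bot.place_of('top','block')])
save('w7.png',np.hstack([cv2.resize(t['color'][160:270,155:285],(473,400)),cv2.resize(c['color'][60:320,200:460],(320,400))]))
st()
E
```

```text
clock: 19.55
tool_pos: [0.5619, 0.2535, 0.0533]
ee_rot: [0.296, 0.096, 0.95, -0.03]
force: [-25.3, 0.1, 24.1]
opening: 0.568
grasp_force: 17.5
t 19.55 corner frame mm [-32.8 -56.1  39.3] tool axes in jig [[-0.823, 0.004, -0.568], [0.005, 1.0, -0.001], [0.569, -0.003, -0.823]] j [ 0.61  0.19  2.22 -1.01  0.51  0.09] F [-24.9  -4.9  24.1]
[(0.71, array([0.51453566, 0.01926479, 0.014     ])), (0.62, array([0.56877824, 0.24269843, 0.014     ])), (0.6, array([ 0.33122515, -0.27345957,  0.014     ])), (0.24, array([ 0.77044066, -0.09859162,  0.014     ]))]
t 19.7 corner frame mm [-32.8 -56.1  39.3] tool axes in jig [[-0.823, 0.004, -0.568], [0.005, 1.0, -0.001], [0.569, -0.003, -0.823]] j [ 0.61  0.19  2.22 -1.01  0.51  0.09] F [-24.6  -4.3  24.7]
```

View pics/w7.png

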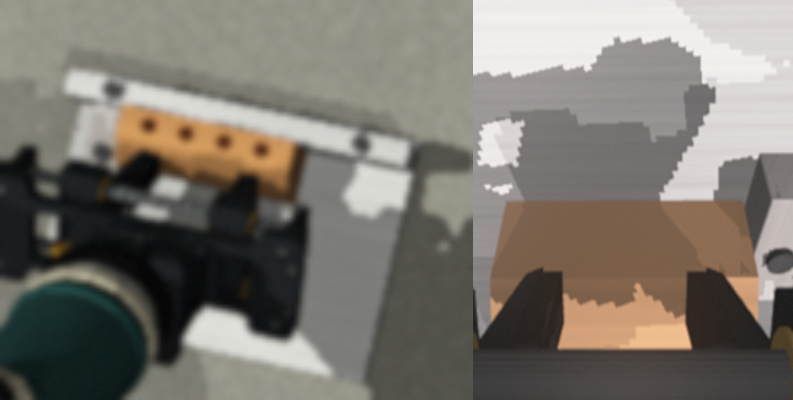

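The block is seated, flush and at the stop, with both fingertips on the bevel at about 35 N. I'll ease slightly and hand in.

```bash
python3 -m handwheel '[{"jaw":50,"dx":0.005,"dy":0,"dz":-0.03,"ax":0,"ay":0,"az":0},{"jaw":50,"dx":0.005,"dy":0,"dz":-0.03,"ax":0,"ay":0,"az":0},{"jaw":50,"dx":0.005,"dy":0,"dz":-0.03,"ax":0,"ay":0,"az":0}]'
python3 -c "
from h import *
st(); F=np.linalg.norm(bot.get_state()['force']); print(F)
if 14<F<38: print(bot.job_done())"
```

```text
clock: 20.0
tool_pos: [0.5617, 0.2534, 0.0534]
ee_rot: [0.296, 0.096, 0.95, -0.03]
force: [-16.2, -0.6, 15.8]
opening: 0.565
grasp_force: 11.4
t 20.0 corner frame mm [-32.9 -56.1  39.4] tool axes in jig [[-0.823, 0.003, -0.568], [0.005, 1.0, -0.001], [0.568, -0.003, -0.823]] j [ 0.61  0.19  2.22 -1.01  0.51  0.09] F [-15.8  -3.8  15.8]
22.62395709172961
the job is handed in; nothing more can be done
None
```

I handed the job in at about 20 s. The bevelled block sits on the bed, flush to the fence and up to the stop, and the fingers are still pressing its bevel at 45° with about 22 N; no verdict came back.

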